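Put a solvent bottle away behind the drop-bar gate of a bottle rack

ROBOT

A 6-joint arm with a two-finger parallel gripper is mounted at the origin on a cart in front of the work surface, level with it; the furniture and walls round the work are solid. World frame = base frame: x ahead of the robot, y to its left, z up, the work surface at z = 0. Lengths are in mm, angles in rad, forces in N, time in s.
With the tool pointing down it reaches from about 350 to 1000 mm from the base axis. Payload 7.1 kg.
Tool frame: the origin (TCP) lies on the centre line of the jaws, within the pads' length; the fingertips stand 17 mm ahead of it and the grasp point (between the pads) lies 2 mm behind it; z points along the fingers, y is the line along which they close (so a half turn about z gives the same grasp; the last joint's range is limited). The gripper opens to 85 mm and grips with 20 to 120 N. Pads are 22 mm wide; open, the fingers measure 114 mm over their backs; the gripper's body (76 mm by 85 mm) begins 54 mm behind the grasp point. The pads swing forward as they close: fully open they stand 13 mm farther back than shut.
Start: joints at [-1.177, 0.423, 1.63, -0, 1.089, -0.019], TCP at [250.75, -572.477, 248.319] pointing down, gripper open.
Joint ranges: [-3, 3], [-0.9, 2.11], [0.09, 2.58], [-1.31, 4.45], [0.11, 2.69], [-2.54, 2.54]. Speed limits (rad/s): [2.39, 2.39, 3.01, 3.14, 3.14, 3.14].

INTERFACE

Orientations are given as [roll, pitch, yaw] about the fixed x, y, z axes, in that order (R = Rz(yaw) Ry(pitch) Rx(roll)).
In Python, from cell import get_obs, viewer, ctrl, boxes_of, mark_of gives the robot as it stands. The module is installed in compiled form; this text tells all that it offers.
- The arm moves only by the shell command python3 -m creep 'ROWS' [FORCE]. ROWS is JSON, one flat list of numbers, 7 for each row, row after row: the shift along the tool's x, y, z in m, then the turn, a rotation vector about the tool's x, y, z in rad, then the opening, from -1 (shut) to 1 (fully open). A call has 1 to 5 rows; each row is the pose to reach, as a shift and turn from the pose commanded when the call began, along the tool's axes at that moment; what a row does not reach only later rows make up. A row lasts 1/8 s, in which the tool goes at most 62.5 mm and 10.7 degrees, less where a joint would pass 70% of its speed; a pose out of reach is approached as far as the arm can. A call with a gripper value outside its range is refused whole. The fingers move at their own pace and stop on an object; FORCE is the grip in N (left out, the last holds). Time passes only in rows, so rows that repeat a pose let the fingers close. It gives the time, the measured TCP pose, the force, the opening and the grip force at its end, in the units of the state.
- get_obs(): the state, without advancing time (a new reading comes with each control period).
- viewer.read_camera(name): name is "scene" or "top"; returns (picture, depth): 480x640x3 uint8, blue, green, red; 480x640 float32, mm along the optical axis (not along the pixel's ray), 0 where there is no reading.
- viewer.camera_info(name): a dict with "fovy" (degrees; the focal length in pixels is half the picture's height over the tangent of half this angle, whatever the lens; pixels are square), "cx", "cy" (the principal point, pixels), "R" (3x3) and "t" (3): a world point X has camera coordinates R X + t. Camera axes: x right, y down, z forward; pixel columns grow to the right and rows downward; lengths in mm; the calibration is good to about 2 mm. A picture is of the moment at which its call begins. camera_info takes no time and is no camera call.
- ctrl.job_done(): hands the job in; it is judged then, once.
Trained networks look in the newest picture that a camera, given by its name, has taken for a name from the list of things; names that differ only in an ending like _2 or _b are one class to them, and where a whole thing is asked for, a point or a joint stands for the part that bears it (a point fixed in the world has none). Each returns a list of dicts, best first, with "score" (0 to 1); they miss things now and then, are a little off and sometimes report something else, mostly with a low value. They report only what shows in the picture. A call takes as long as a camera call. They do not tell look-alikes from the thing itself.
- boxes_of(camera, label): "bbox" ([left, top, width, height] in pixels, round what is visible of it).
- mark_of(camera, label): "position" ([column, row] in pixels: a listed point, or the origin of a listed thing).
The state is a dict: "time": time; "joint_pos": joint angles; "joint_vel": joint speeds; "effort": joint torques, N m; "tcp_pos": TCP position; "orientation": TCP orientation; "wrist_force": force on the tool from outside, world axes, zero at the start; "moment": the same for the moment, N m; "gripper_width": finger opening in mm; "grip_force": force on a finger pad.
Only numpy, scipy, OpenCV 4.12 (cv2) and the standard library are available. Lean on these libraries where they do the work, as an engineer would, in place of code of your own. Each camera call takes 0.05 s, during which the arm holds its last target. There are 200 camera calls.

TASK

The red-capped bottle that was left out on the bare worktop in front of the robot, in the same area as the orange-lidded cup, has to be locked away in the white bottle rack. Press the rack's blue gate in, lift its drop bar out of the catch by the red thumb tab and swing the gate wide open; then slide the bottle, upright, under the slotted hold-down plate into the empty right-hand bay until it stands right back against the stop, let go of it, and push the gate shut until the bar has dropped behind its hook again. Never tip the bottle over, and leave the dropper bottle in the other bay and the orange-lidded cup where they stand.

Things in the scene. Friction and masses are not known exactly. Their poses are not given: they have to be found in the camera images.
- bottle_rack: White sheet-metal rack for two bottles, 100 deep (x), 172 wide (y), 117 mm high, fixed; place and yaw vary. Origin: centre of its underside, on the worktop; x to its back, y to its left seen from the front, z up. Base top z = 6 mm, front edge x = -46. Right bay empty, 71 mm wide, centre line y = -39; left bay at y = +39 holds the dropper bottle. Walls start at x = -28.
- bay_home (a point): Where the centre of the bottle's underside stands when the bottle touches the rubber back stop of the right bay: rack x = 12, y = -39, z = 6 mm (on the base). Stop face at rack x = 43 mm. Axes as the rack.
- slot_mouth (a point): Middle of the front end of the right slot in the hold-down plate, on the plate's top: rack x = -14, y = -39, z = 117 mm. Axes as the rack. The plate is 4 mm thick (z = 113 to 117); the slot is 50 mm wide, open to the front, and ends at rack x = 39. The bottle's cap and neck pass along it; its body stays below and cannot be lifted out.
- catch_lip (a point): Rear edge of the lip of the steel catch right of the rack, lip 128 to 133 mm high: rack x = -32.5, y = -111, z = 130 mm. Axes as the rack. The catch is 14 mm wide; its ramp rises to the back from z = 110 at x = -73 to z = 135 at x = -37. Behind and under the lip sits the latched bar, overlapped by 5 mm.
- gate (a joint): Blue gate, rad: 0 latched; positive = open, towards the robot and to the left (limit 1.9); negative = pressed in (hard stop -0.05). A spring buffer pushes its free end out: 4 N latched, 6 N at the stop, none beyond +0.05. Latched, the bar is trapped under the lip and cannot be lifted; it is free below -0.03. Lift it past the lip before letting the gate out. Open, the gate stays where left.
- gate_hinge (a point): Point on the gate's vertical hinge line, 99 mm above the worktop: rack x = -34, y = +85 mm. Axes turn with the gate: -y runs from the hinge along the gate to its free end, -x out of its front face (equal to the rack's axes when latched).
- gate_rail (a point): On the front face of the gate's top rail, 95 mm from the hinge line, 99 mm above the worktop; a good spot to push the gate shut (some 12 N there at the end): a hand over it stays clear of the thumb tab, which rises by 13 mm as the bar rides over. Axes as gate_hinge. Gate 177 mm long, 12 mm thick, middle plane through the hinge line; frame z = 16 to 104 mm, top rail z = 94 to 104.
- latch_bar (a joint): Round steel drop bar, 8 mm thick, rad relative to the gate: 0 level (dropped), positive = free end lifted, limit 0.25; clears the hook above 0.13. Lies above the top rail in the gate's plane, pivot 60 mm from the hinge line, 122 mm high; falls by its weight (90 g). As the gate is pushed shut it rides up the ramp and drops behind the lip at gate -0.03; let go, the gate springs back to 0.
- thumb_tab (a point): Centre of the red thumb tab on the bar: 8 mm thick across the gate, 22 mm along it, 32 mm high (z = 124 to 156 mm with the bar down), 158 mm from the hinge line, 98 mm from the bar's pivot. Axes turn with gate and bar: x across the tab, y along the gate, z up.
- solvent_bottle: White bottle with a red screw cap, on the worktop right of the rack. Origin: centre of its underside, z up. Body 62 mm in diameter up to z = 89 mm, then a shoulder; cap 38 mm in diameter, z = 111 to 133 mm (take it there from above). About 0.3 kg. A similar red-capped bottle far back on the left belongs to the room and is not meant.
- dropper_bottle: Brown dropper bottle, 44 mm in diameter, 120 mm high, in the rack's left bay; leave it. Origin: centre of its underside.
- orange_cup: Specimen cup with an orange lid, 65 mm in diameter, 68 mm high, on the worktop near the solvent bottle (their places may be swapped); leave it. Origin: centre of its underside.
Mind the look-alikes: they are no part of the job. What is shaped like the orange_cup but green or yellow is not meant.

How it is judged:
By the outcome, as a careful person would: the job done as asked, in the order asked, and still so for the second after the job is handed in, with the robot touching nothing.
It also fails if it takes over 72 s, if anything falls off the work surface, if the arm or the gripper's body presses on something with over 40 N, if the wrist force passes 120 N, or if a joint passes its speed limit or range.

## Working session

There is one attempt and no reset: what is moved stays moved. The work goes in short steps, Python scripts to look and compute and a shell command to move; the robot and the scene stay as the last step left them, time stands still between calls to the robot, and variables do not carry over. Pictures are saved under pics/ and viewed, at most 10 in all, crops included, and the job is handed in when it is done.

```bash
mkdir -p pics; cat > h.py <<'E'
import numpy as np, cv2
from cell import get_obs, viewer, ctrl, boxes_of, mark_of
from scipy.spatial.transform import Rotation as Ro
def K(c):
    i=viewer.camera_info(c); f=240/np.tan(np.radians(i["fovy"])/2)
    return f,i["cx"],i["cy"],np.array(i["R"]),np.array(i["t"])
def cloud(c,d):
    f,cx,cy,R,t=K(c); v,u=np.mgrid[:480,:640]
    P=np.stack([(u-cx)/f*d,(v-cy)/f*d,d],-1)
    return (P-t)@R
def ray(c,px,z):
    f,cx,cy,R,t=K(c); o=-R.T@t; r=R.T@np.array([(px[0]-cx)/f,(px[1]-cy)/f,1])
    return o+r*(z-o[2])/r[2]
def proj(c,X):
    f,cx,cy,R,t=K(c); p=R@np.array(X)+t; return [f*p[0]/p[2]+cx,f*p[1]/p[2]+cy]
E
python3 - <<'E'
from h import *
for c in("scene","top"):
    im,d=viewer.read_camera(c); cv2.imwrite(f"pics/{c}0.png",im); np.save(f"{c}0.npy",d)
    f,cx,cy,R,t=K(c); print(c,f,(-R.T@t).round(), R.round(2).tolist())
    for l in("solvent_bottle","orange_cup","bottle_rack"):
        print(l,[(np.round(b["bbox"]),round(b["score"],2)) for b in boxes_of(c,l)][:4])
    for l in("slot_mouth","catch_lip","gate_hinge","thumb_tab","gate_rail","bay_home","solvent_bottle","dropper_bottle","bottle_rack","orange_cup"):
        print(l,[(np.round(b["position"],1),round(b["score"],2)) for b in mark_of(c,l)][:3])
print(get_obs())
E
```

```text
scene 599.7722615377536 [-750. -578.  805.] [[0.47, -0.88, 0.02], [-0.39, -0.22, -0.89], [0.8, 0.41, -0.45]]
solvent_bottle [(array([312., 233.,  25.,  54.]), 0.75), (array([271., 218.,   8.,  31.]), 0.65)]
orange_cup [(array([399., 264.,  26.,  35.]), 0.88), (array([440., 274.,  32.,  34.]), 0.6), (array([358., 260.,  23.,  31.]), 0.57), (array([266., 208.,  30.,  45.]), 0.45)]
bottle_rack [(array([263., 207.,  32.,  49.]), 0.57)]
slot_mouth [(array([406.1, 286.5]), 0.24)]
catch_lip [(array([286.3, 206.6]), 0.92)]
gate_hinge []
thumb_tab []
gate_rail []
bay_home [(array([261.4, 246.5]), 0.85)]
solvent_bottle [(array([321.7, 277.9]), 0.78)]
dropper_bottle []
bottle_rack []
orange_cup [(array([452.4, 301.3]), 0.75), (array([411.4, 288.3]), 0.57), (array([365.8, 287.4]), 0.55)]
top 500.13758735162014 [ 305.   52. 1303.] [[-0.03, -1.0, -0.01], [-0.99, 0.03, -0.16], [0.16, 0.0, -0.99]]
solvent_bottle [(array([318., 250.,  28.,  32.]), 0.96), (array([178., 204.,  93.,  82.]), 0.74)]
orange_cup [(array([439., 221.,  31.,  23.]), 0.91), (array([403., 223.,  23.,  28.]), 0.79), (array([358.,
[... 654 characters left out ...]
oint_pos': array([-1.17699790e+00,  4.23097353e-01,  1.62989249e+00, -1.02395509e-05,
        1.08858188e+00, -1.90271481e-02]), 'joint_vel': array([ 1.28868383e-03, -9.15304379e-04,  8.87128752e-04,  1.02378457e-03,
       -2.42001804e-05,  2.72678385e-04]), 'effort': array([ 1.12409376e-03, -5.57333744e+01, -2.82140726e+01,  5.22517121e-05,
        8.88430495e-04,  1.64515177e-05]), 'tcp_pos': array([ 250.75264984, -572.48589512,  248.32367303]), 'orientation': array([3.14157189e+00, 9.46876948e-06, 4.12830320e-01]), 'wrist_force': array([-0.26739764, -0.42367461,  0.2117128 ]), 'moment': array([ 0.00224951, -0.01739179, -0.0479017 ]), 'grip_force': 0.0, 'gripper_width': 85.31637916416337}
```

View images.

View pics/scene0.png

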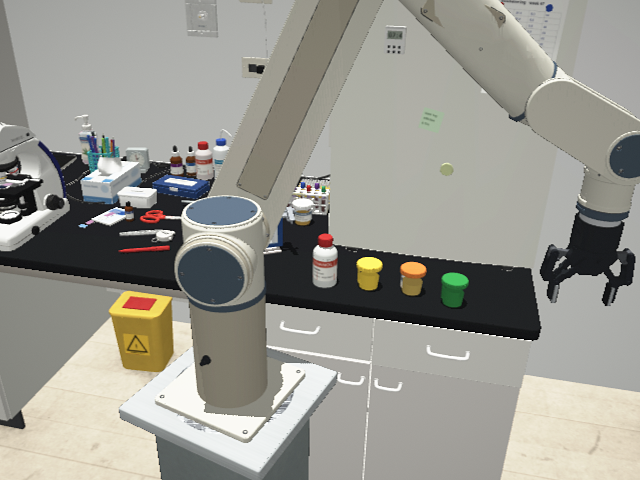

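View pics/top0.png

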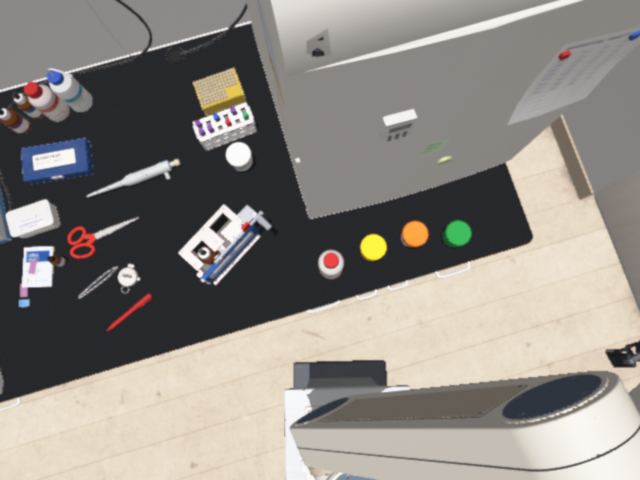

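The scene picture shows two red-capped bottles. One is on the bare worktop at scene (324,262) / top (331,262), next to the cups at top (373,247) yellow, (415,234) orange and (458,233) green. The other is far back left at scene (204,158) / top (40,98). I choose the first. The rack is at top (226,245), with its gate running from (204,280) to (265,228).

```bash
python3 - <<'E'
from h import *
im=cv2.imread("pics/top0.png"); d=np.load("top0.npy")
c=im[195:295,170:350]; cv2.imwrite("pics/crop1.png",cv2.resize(c,None,fx=4.4,fy=4.4,interpolation=cv2.INTER_CUBIC))
W=cloud("top",d); z=W[...,2]
hsv=cv2.cvtColor(im,cv2.COLOR_BGR2HSV)
# bottle cap
red=((hsv[...,0]<8)|(hsv[...,0]>172))&(hsv[...,1]>150)&(hsv[...,2]>80); m=np.zeros_like(red); m[245:285,315:350]=1
p=W[red&m&(z>125)&(z<140)]; print("cap",len(p),p.mean(0),p.min(0),p.max(0))
org=(hsv[...,0]>8)&(hsv[...,0]<20)&(hsv[...,1]>150); m[:]=0; m[215:255,395:435]=1
p=W[org&m&(z>60)]; print("orange",len(p),p.mean(0))
m[:]=0;m[195:295,170:285]=1
w=m&(z>112)&(z<121)&(hsv[...,1]<60)&(hsv[...,2]>150); p=W[w]; r=cv2.minAreaRect(p[:,:2].astype(np.float32)); print("plate",len(p),r,p.mean(0))
b=m&(hsv[...,0]>100)&(hsv[...,0]<130)&(hsv[...,1]>100)&(z>90)&(z<112); p=W[b]
print("rail",len(p),p.mean(0),cv2.fitLine(p[:,:2].astype(np.float32),cv2.DIST_HUBER,0,.01,.01).ravel(), cv2.minAreaRect(p[:,:2].astype(np.float32)))
mk=lambda px,z:print(px,ray("top",px,z).round(1))
for n,px,zz in [("slot",(230.9,229),117),("catch",(256.3,214.7),130),("hinge",(204.7,280.3),99),("tab",(246.3,224.5),140),("rail",(230.8,252.2),99),("bay",(234.2,233.4),6),("drop",(213.6,255.3),6),("solv",(328.9,265.2),0),("ocup",(413,238.6),0)]:
    print(n,ray("top",px,zz).round(1))
print("wall z on bench near", [ (px,W[px[1],px[0]].round()) for px in [(300,205),(330,212),(400,203),(310,190)]])
E
```

```text
cap 148 [458.34268991  32.96023293 132.83275795] [442.10841301  17.89078798 127.47207292] [473.35583192  48.74731763 137.84024514]
orange 512 [ 525.07229874 -178.00544223   80.28778694]
plate 977 ((531.5189208984375, 296.8653564453125), (110.65576171875, 214.222412109375), 34.73379898071289) [523.01321727 325.70485895 117.12817145]
rail 173 [477.9429304  291.75944825 103.51864011] [  0.7167992  -0.6972797 486.20004   283.24603  ] ((491.6934814453125, 280.77227783203125), (11.819623947143555, 175.20297241210938), 46.44824981689453)
slot [543.4 271.4 117. ]
catch [573.9 208.  130. ]
hinge [422.7 338.   99. ]
tab [548.5 230.6 140. ]
rail [489.4 274.9  99. ]
bay [553.6 283.2   6. ]
drop [496.8 337.3   6. ]
solv [462.5  35.8   0. ]
ocup [ 526.6 -188.4    0. ]
wall z on bench near [((300, 205), array([627., 108.,  -2.])), ((330, 212), array([589.,  30.,  71.])), ((400, 203), array([ 624., -159.,    2.])), ((310, 190), array([580.,  74., 313.]))]
```

View pics/crop1.png

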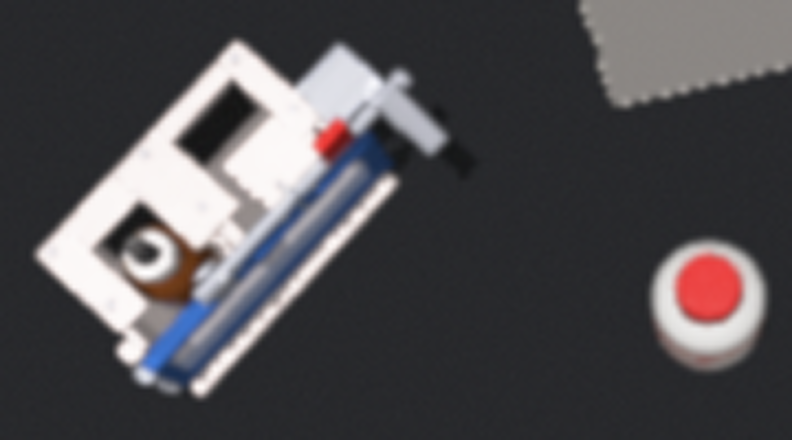

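The crop shows a white bottle with a red cap alone on the bare top at crop (708,290), so the choice holds. The gate is closed, the red tab is at (332,140) and the catch at (415,115). Next I fit the rack pose.

```bash
cat >> h.py <<'E'
def goal(p,yaw,tilt=0.0,ref=None):
    "shift (m) and rotvec in tool axes from the current pose to TCP p (mm), tool down with yaw"
    o=get_obs(); R0=Ro.from_euler('xyz',o["orientation"]); R1=Ro.from_euler('xyz',[np.pi,0,yaw])*Ro.from_rotvec([0,tilt,0])
    print("shift",(R0.inv().apply(np.array(p)-o["tcp_pos"])/1000).round(4),"turn",(R0.inv()*R1).as_rotvec().round(3), "at",o["tcp_pos"].round(1),o["orientation"].round(3))
E
python3 - <<'E'
from h import *
from scipy.optimize import differential_evolution, minimize
d=np.load("top0.npy"); im=cv2.imread("pics/top0.png"); W=cloud("top",d); z=W[...,2]
v,u=np.mgrid[200:292,172:285]; 
Z=z[200:292,172:285]; obs=(np.abs(Z-117)<5).astype(float)
f,cx,cy,R,t=K("top"); o=-R.T@t
r=np.stack([(u-cx)/f,(v-cy)/f,np.ones_like(u)],-1)@R; P=o+r*((117-o[2])/r[...,2])[...,None]
sg=lambda a:1/(1+np.exp(-np.clip(a/0.8,-40,40)))
def model(p):
    c,s=np.cos(p[2]),np.sin(p[2]); dx,dy=P[...,0]-p[0],P[...,1]-p[1]; X=c*dx+s*dy; Y=-s*dx+c*dy
    m=sg(X+14)*sg(p[3]-X)*sg(86-abs(Y)); slot=sg(X+15)*sg(39-X)*sg(25-abs(abs(Y)-39))
    return m*(1-slot),X,Y
def cost(p):
    m,X,Y=model(p); w=(X>-22)&~((Y>5)&(Y<70)&(X<38))&(Y>-95)
    return (w*(m-obs)**2).sum()/ (1) + 0.3*((~w)&(X>-60)).sum()*0
res=differential_evolution(cost,[(500,530),(293,320),(.72,.88),(44,54)],seed=1,maxiter=150,tol=1e-6)
print(res.x,res.fun,obs.sum())
p=res.x; c,s=np.cos(p[2]),np.sin(p[2])
T=lambda X,Y:(p[0]+c*X-s*Y,p[1]+s*X+c*Y)
b=(cv2.cvtColor(im,cv2.COLOR_BGR2HSV)); B=(b[...,0]>100)&(b[...,0]<130)&(b[...,1]>100)&(z>97)&(z<108); B[:200]=B[292:]=False;B[:,:172]=B[:,285:]=False
q=W[B]; dx,dy=q[:,0]-p[0],q[:,1]-p[1]; X=c*dx+s*dy;Y=-s*dx+c*dy
print("rail in rack",np.percentile(X,[1,50,99]),np.percentile(Y,[1,50,99]),"slope",np.polyfit(Y,X,1))
rd=((b[...,0]<8)|(b[...,0]>172))&(b[...,1]>140)&(z>135)&(z<165); rd[:200]=rd[292:]=False;rd[:,:172]=rd[:,285:]=False
q=W[rd];dx,dy=q[:,0]-p[0],q[:,1]-p[1]; print("tab",len(q),q.mean(0),np.median(c*dx+s*dy),np.median(-s*dx+c*dy),np.percentile(q[:,2],95))
q=W[(z>128)&(z<140)]; dx,dy=q[:,0]-p[0],q[:,1]-p[1];X=c*dx+s*dy;Y=-s*dx+c*dy;k=(abs(X+45)<40)&(abs(Y+111)<15);print("catch",k.sum(),np.percentile(X[k],[2,98]),np.percentile(Y[k],[2,98]))
for h in(200,350,500):
    k=(abs(z-h)<25)&(W[...,0]>300)&(W[...,1]>-400)&(W[...,1]<250)&(W[...,0]<700); q=W[k]; print("wall",h,k.sum(), [(y,q[abs(q[:,1]-y)<15][:,0].min().round()) for y in range(-350,200,50) if (abs(q[:,1]-y)<15).any()])
E
```

```text
[512.99329625 308.23147467   0.81696014  50.38534132] 174.43445096551454 1077.0
rail in rack [-40.10942082 -36.4899015  -28.5834359 ] [-89.77917974  43.1380456   82.9106913 ] slope [ 2.28452908e-02 -3.61357394e+01]
tab 35 [541.64771472 231.70058833 150.8271856 ] -36.653025018718765 -72.43373775283553 159.67752267169294
catch 42 [-48.62029231 -31.87316212] [-122.78678329  -98.05100821]
wall 200 1076 [(-350, np.float64(680.0)), (-300, np.float64(666.0)), (-250, np.float64(651.0)), (-200, np.float64(637.0)), (-150, np.float64(624.0)), (-100, np.float64(612.0)), (-50, np.float64(601.0)), (0, np.float64(592.0)), (50, np.float64(582.0)), (100, np.float64(580.0))]
wall 350 1657 [(-350, np.float64(681.0)), (-300, np.float64(666.0)), (-250, np.float64(651.0)), (-200, np.float64(637.0)), (-150, np.float64(623.0)), (-100, np.float64(612.0)), (-50, np.float64(600.0)), (0, np.float64(590.0)), (50, np.float64(581.0)), (100, np.float64(580.0))]
wall 500 2807 [(-350, np.float64(654.0)), (-300, np.float64(638.0)), (-250, np.float64(650.0)), (-200, np.float64(636.0)), (-150, np.float64(623.0)), (-100, np.float64(613.0)), (-50, np.float64(601.0)), (0, np.float64(591.0)), (50, np.float64(581.0)), (100, np.float64(581.0))]
```

```bash
cat >> h.py <<'E'
RX,RY,RW=513.0,308.0,0.812
def T(X,Y,th=0):
    c,s=np.cos(RW),np.sin(RW); return np.array([RX+c*X-s*Y,RY+s*X+c*Y])
def G(rad,th,out=0):
    "world xy of a point on the gate at rad from the hinge, out mm in front of the middle plane, gate at th"
    h=T(-34,85); a=RW-np.pi/2-th; n=RW-np.pi-th
    return h+rad*np.array([np.cos(a),np.sin(a)])+out*np.array([np.cos(n),np.sin(n)])
E
python3 -c "
from h import *
print(T(-34,-73)); goal([542.5,233.5,215],2.383)"
```

```text
[542.57987635 233.09986038]
shift [ 0.5906 -0.6212  0.0333] turn [ 0.    0.   -1.97] at [ 250.8 -572.5  248.3] [3.142 0.    0.413]
```

```bash
python3 -m creep '[0.12,-0.12,0,0,0,-0.4,0, 0.24,-0.25,0,0,0,-0.8,0, 0.3,-0.32,0,0,0,-0.95,0, 0.3,-0.32,0,0,0,-0.98,0, 0.3,-0.32,0,0,0,-0.98,0]'; python3 -c "
from h import *
goal([542.5,233.5,215],2.383)"
```

```text
time: 2.02
tcp_pos: [356.4, -276.6, 248.6]
orientation: [3.141, 0.0, 1.356]
wrist_force: [0.9, -0.1, 0.1]
gripper_width: 42.5
grip_force: 0.0
shift [0.538  0.073  0.0335] turn [ 1.000e-03  1.000e-03 -1.027e+00] at [ 356.4 -276.6  248.6] [3.141 0.    1.356]
```

```bash
python3 -m creep '[0.28,0.038,0,0,0,-0.9,0, 0.28,0.038,0,0,0,-0.9,0, 0.28,0.038,0,0,0,-0.9,0, 0.28,0.038,0,0,0,-0.9,0, 0.28,0.038,0,0,0,-0.9,0]'; python3 -c "
from h import *
goal([542.5,233.5,215],2.383)"
```

```text
time: 2.65
tcp_pos: [455.1, -10.7, 248.6]
orientation: [3.141, 0.0, 2.258]
wrist_force: [0.1, 0.4, 0.3]
gripper_width: 42.6
grip_force: 0.0
shift [0.1333 0.2225 0.0338] turn [ 0.001  0.001 -0.125] at [455.1 -10.7 248.6] [3.141 0.    2.258]
```

```bash
python3 -m creep '[0.133,0.222,0.033,0,0,-0.125,0, 0.133,0.222,0.033,0,0,-0.125,0, 0.133,0.222,0.033,0,0,-0.125,0, 0.133,0.222,0.033,0,0,-0.125,0, 0.133,0.222,0.033,0,0,-0.125,0]'; python3 -c "
from h import *
goal([542.5,233.5,146],2.383)
viewer.read_camera('top'); print(mark_of('top','thumb_tab')[:2])
im,d=viewer.read_camera('scene'); cv2.imwrite('pics/s1.png',cv2.resize(im[150:330,150:400],None,fx=3,fy=3))"
```

```text
time: 3.28
tcp_pos: [544.2, 233.1, 214.7]
orientation: [3.141, -0.0, 2.379]
wrist_force: [-0.8, -0.6, 0.3]
gripper_width: 43.0
grip_force: 0.0
shift [ 0.0015 -0.0009  0.0687] turn [ 0.001 -0.    -0.004] at [544.2 233.1 214.7] [ 3.141 -0.     2.379]
[]
```

View pics/s1.png

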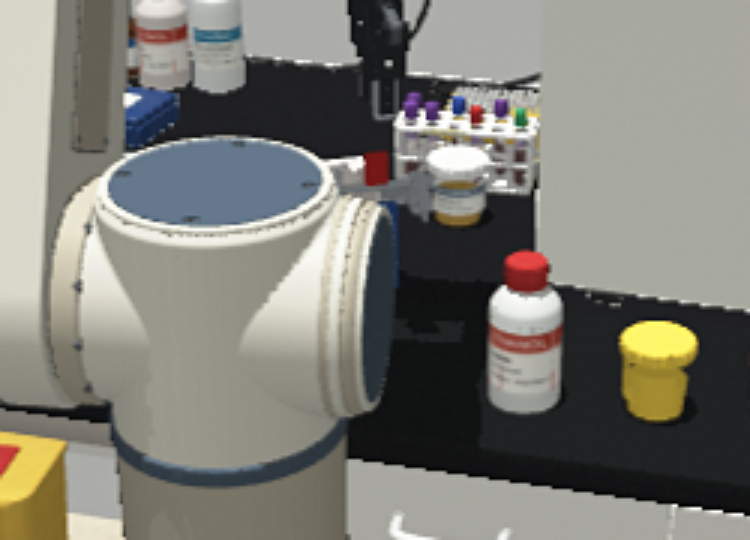

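The scene crop shows the red tab at (377,168), i.e. scene pixel (275.7,206). The gripper fingers hang just above it at (384,100). I check the tab in the scene camera's depth, then go down.

```bash
python3 -c "
from h import *
im,d=viewer.read_camera('scene'); W=cloud('scene',d); b=cv2.cvtColor(im,cv2.COLOR_BGR2HSV)
m=((b[...,0]<8)|(b[...,0]>172))&(b[...,1]>140); m[:195]=0;m[218:]=0;m[:,:265]=0;m[:,285:]=0
q=W[m&(W[...,2]>120)&(W[...,2]<165)]; c,s=np.cos(RW),np.sin(RW); dx=q-[RX,RY,0]; print(len(q),q.mean(0),np.percentile(dx@[c,s,0],[5,50,95]),np.percentile(dx@[-s,c,0],[5,50,95]),np.percentile(q[:,2],[5,95]))
" ; python3 -m creep '[0.0015,-0.001,0.06,0,0,-0.004,0, 0.0015,-0.001,0.069,0,0,-0.004,0, 0.0015,-0.001,0.069,0,0,-0.004,0]'
```

```text
86 [539.71831071 231.12895145 139.96576538] [-42.21426098 -37.67760684 -32.38113121] [-82.45342761 -72.02206424 -62.17847568] [126.26658997 153.87138762]
time: 3.85
tcp_pos: [541.6, 228.9, 146.7]
orientation: [-3.141, -0.0, 2.378]
wrist_force: [-0.1, 0.3, -0.0]
gripper_width: 42.4
grip_force: 0.0
```

```bash
python3 -m creep '[0,0,0,0,0,0,0]'; python3 -c "
from h import *
goal([542.5,233.5,146],2.383)"
```

```text
time: 3.98
tcp_pos: [542.9, 229.9, 148.3]
orientation: [3.139, 0.001, 2.379]
wrist_force: [-0.8, -0.8, -0.4]
gripper_width: 42.7
grip_force: 0.0
shift [0.0028 0.0023 0.0023] turn [ 0.003  0.001 -0.004] at [542.9 229.9 148.3] [3.139e+00 1.000e-03 2.379e+00]
```

```bash
for i in 1 2; do python3 -m creep '[0,0,0,0,0,0,0]' | sed -n 2p; done; python3 -c "
from h import *
goal([542.5,233.5,146],2.383); viewer.read_camera('top'); print(get_obs()['tcp_pos'])"
```

```text
tcp_pos: [542.6, 230.1, 148.0]
tcp_pos: [542.1, 230.1, 147.3]
shift [0.0021 0.0027 0.0013] turn [ 0.001  0.001 -0.004] at [542.1 230.1 147.3] [3.140e+00 1.000e-03 2.379e+00]
[541.97351636 230.07009696 147.04799204]
```

```bash
python3 -m creep '[0.002,0.003,0.001,0,0,-0.004,0, 0.002,0.003,0.001,0,0,-0.004,0, 0.002,0.003,0.001,0,0,-0.004,-1, 0.002,0.003,0.001,0,0,-0.004,-1, 0.002,0.003,0.001,0,0,-0.004,-1]' 25;  python3 -m creep '[0,0,0,0,0,0,-1, 0,0,0,0,0,0,-1]'; python3 -c "
from h import *
goal([542.5,233.5,146],2.383)"
```

```text
time: 4.9
tcp_pos: [542.2, 233.4, 145.3]
orientation: [-3.141, -0.0, 2.384]
wrist_force: [-0.4, -0.1, -0.1]
gripper_width: 7.4
grip_force: 30.1
time: 5.15
tcp_pos: [542.2, 233.4, 145.3]
orientation: [-3.141, -0.0, 2.383]
wrist_force: [-0.4, 0.1, -0.3]
gripper_width: 7.3
grip_force: 30.1
shift [-0.0002  0.0002 -0.0007] turn [-0. -0.  0.] at [542.2 233.4 145.3] [-3.141 -0.     2.383]
```

```bash
for k in 1 2 3; do :; done; python3 -m creep '[0,0.002,0,0,0,0,-1, 0,0.004,0,0,0,0,-1, 0,0.004,0,0,0,0,-1]'; python3 -m creep '[0,0.001,0,0,0,0,-1, 0,0.002,0,0,0,0,-1, 0,0.002,0,0,0,0,-1]'
```

```text
time: 5.52
tcp_pos: [543.9, 235.2, 145.2]
orientation: [-3.138, -0.0, 2.384]
wrist_force: [-4.8, -6.0, 4.7]
gripper_width: 7.9
grip_force: 34.3
time: 5.9
tcp_pos: [544.9, 236.4, 145.1]
orientation: [-3.137, -0.0, 2.385]
wrist_force: [-5.1, -8.1, 6.2]
gripper_width: 7.5
grip_force: 38.7
```

```bash
python3 -m creep '[0,0.002,0,0,0,0,-1, 0,0.004,0,0,0,0,-1, 0,0.004,0,0,0,0,-1]'
```

```text
time: 6.28
tcp_pos: [547.1, 238.9, 145.1]
orientation: [-3.135, -0.001, 2.386]
wrist_force: [-7.5, -9.4, 8.2]
gripper_width: 7.5
grip_force: 49.0
```

```bash
python3 -m creep '[0.001,0,-0.004,0,-0.04,0,-1, 0.002,0,-0.008,0,-0.085,0,-1, 0.002,0,-0.008,0,-0.085,0,-1]'
```

```text
time: 6.65
tcp_pos: [545.2, 240.0, 152.7]
orientation: [-3.134, 0.085, 2.386]
wrist_force: [-6.0, -10.3, 3.2]
gripper_width: 7.6
grip_force: 47.0
```

```bash
python3 -m creep '[0.001,0,-0.005,0,-0.04,0,-1, 0.003,0,-0.0105,0,-0.095,0,-1, 0.003,0,-0.0105,0,-0.095,0,-1]'; python3 -c "
from h import *
viewer.read_camera('scene')
im,d=viewer.read_camera('scene'); cv2.imwrite('pics/s2.png',cv2.resize(im[150:260,220:340],None,fx=6,fy=5))"
```

```text
time: 7.02
tcp_pos: [542.3, 242.4, 162.7]
orientation: [-3.133, 0.181, 2.387]
wrist_force: [-4.3, -11.1, 1.7]
gripper_width: 7.5
grip_force: 46.5
```

View pics/s2.png

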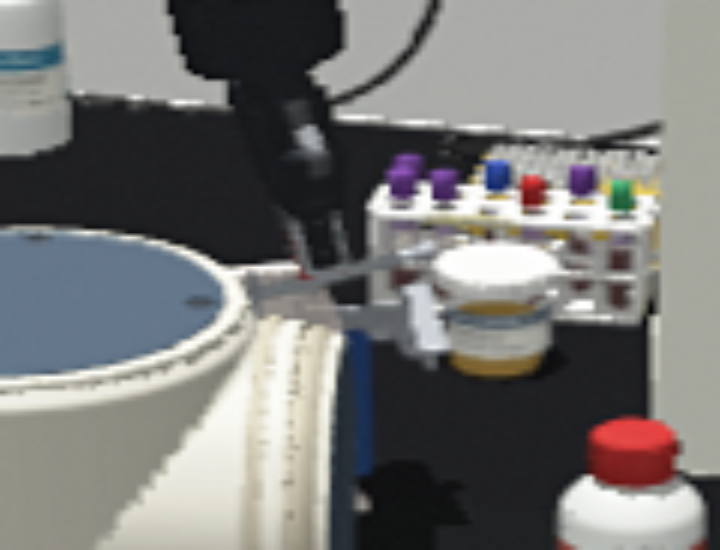

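```bash
cat >> h.py <<'E'
def pose(th,r,z,tilt):
    return np.r_[G(r,th),z], Ro.from_euler('xyz',[np.pi,0,RW+np.pi/2-th])*Ro.from_rotvec([0,tilt,0])
def rel(a,b):
    return np.r_[a[1].inv().apply(b[0]-a[0])/1000,(a[1].inv()*b[1]).as_rotvec()].round(4).tolist()
def cur():
    o=get_obs(); return o["tcp_pos"],Ro.from_euler('xyz',o["orientation"])
E
python3 -c "
from h import *
p=cur()[0]; h=T(-34,85); v=p[:2]-h; print(h,np.hypot(*v), RW-np.pi/2-np.arctan2(v[1],v[0]))
a=pose(-0.045,152.5,162.7,-.18)
for t in (.04,.12,.2,.3,.4): print(t,rel(a,pose(t,152.5,162.7,-.18)))"
```

```text
[427.92485031 341.81152031] 151.6939845645013 -0.042452718671874945
0.04 [0.0005, -0.0129, -0.0001, 0.0152, -0.0, 0.0836]
0.12 [0.002, -0.025, -0.0004, 0.0295, 0.0, 0.1623]
0.2 [0.0045, -0.037, -0.0008, 0.0439, -0.0, 0.241]
0.3 [0.0088, -0.0516, -0.0016, 0.0618, -0.0, 0.3394]
0.4 [0.0146, -0.0656, -0.0027, 0.0797, -0.0, 0.4378]
```

Measured radius (151.7 mm) and gate angle (-0.042 rad) both match the model. Next I swing the gate out.

```bash
python3 -m creep '[0.0005,-0.013,0,0.015,0,0.084,-1, 0.002,-0.025,-0.0004,0.03,0,0.162,-1, 0.0045,-0.037,-0.0008,0.044,0,0.241,-1, 0.009,-0.0515,-0.0016,0.062,0,0.339,-1, 0.0145,-0.0655,-0.0027,0.08,0,0.438,-1]'
python3 -c "
from h import *
p=cur()[0]; h=T(-34,85); v=p[:2]-h; print(np.hypot(*v), RW-np.pi/2-np.arctan2(v[1],v[0]))
a=cur()
for t,k in ((.52,-.14),(.65,-.09),(.78,-.05),(.9,-.02),(1.0,0)): r=60+98*np.cos(k)+24*np.sin(k); z=145.5-98*np.sin(k)+24*(np.cos(k)-1); print(t,rel(a,pose(t,r,z,k)))"
```

```text
time: 7.75
tcp_pos: [488.9, 203.5, 163.9]
orientation: [-3.138, 0.187, 1.938]
wrist_force: [2.2, -19.0, 3.8]
gripper_width: 7.8
grip_force: 50.8
151.10658561426123 0.3968564537472907
0.52 [-0.0014, -0.0188, 0.0054, 0.0084, 0.0469, 0.0746]
0.65 [0.0006, -0.0389, 0.0099, 0.0245, 0.0968, 0.2036]
0.78 [0.0055, -0.0587, 0.0129, 0.0358, 0.1361, 0.3333]
0.9 [0.0124, -0.0764, 0.0147, 0.0432, 0.1647, 0.4534]
1.0 [0.0198, -0.0905, 0.0153, 0.0481, 0.183, 0.5537]
```

```bash
python3 -m creep '[-0.0044,-0.0188,0.0054,0.0084,0.047,0.075,-1, -0.0024,-0.039,0.01,0.0245,0.097,0.204,-1, 0.0025,-0.0587,0.013,0.036,0.136,0.333,-1, 0.0094,-0.0764,0.0147,0.043,0.165,0.4534,-1, 0.0168,-0.0905,0.0153,0.048,0.183,0.554,-1]'
python3 -c "
from h import *
p=cur()[0]; h=T(-34,85); v=p[:2]-h; print(np.hypot(*v), RW-np.pi/2-np.arctan2(v[1],v[0]))
a=cur(); z=a[0][2]
for t in (1.1,1.22,1.36,1.5,1.65): print(t,rel(a,pose(t,158,z,0)))"
```

```text
time: 8.38
tcp_pos: [398.4, 186.7, 145.3]
orientation: [-3.14, -0.006, 1.379]
wrist_force: [-1.3, -2.6, 0.6]
gripper_width: 7.4
grip_force: 30.6
157.91673285040767 1.0002298398100382
1.1 [0.0006, -0.0157, 0.0, -0.0023, -0.0063, 0.0963]
1.22 [0.0036, -0.0345, 0.0001, -0.0027, -0.0062, 0.2163]
1.36 [0.0098, -0.0557, 0.0002, -0.0031, -0.006, 0.3563]
1.5 [0.019, -0.0758, 0.0003, -0.0035, -0.0058, 0.4963]
1.65 [0.0318, -0.0957, 0.0004, -0.004, -0.0056, 0.6463]
```

```bash
python3 -m creep '[0.0006,-0.0157,0,0,0,0.096,-1, 0.0036,-0.0345,0,0,0,0.216,-1, 0.0098,-0.0557,0,0,0,0.356,-1, 0.019,-0.0758,0,0,0,0.496,-1, 0.0318,-0.0957,0,0,0,0.646,-1]'
python3 -m creep '[0,0,0,0,0,0,-1]'
python3 -c "
from h import *
p=cur()[0]; h=T(-34,85); v=p[:2]-h; print(np.hypot(*v), RW-np.pi/2-np.arctan2(v[1],v[0]),get_obs()['joint_pos'])"
```

```text
time: 9.0
tcp_pos: [310.0, 236.2, 145.6]
orientation: [-3.137, -0.003, 0.731]
wrist_force: [-0.1, -1.1, -1.3]
gripper_width: 7.3
grip_force: 29.9
time: 9.12
tcp_pos: [309.8, 236.4, 145.5]
orientation: [-3.136, -0.003, 0.739]
wrist_force: [-3.2, -6.4, 0.6]
gripper_width: 7.6
grip_force: 30.4
158.27461266013643 1.6540846370205766 [0.61723778 0.26218889 2.20326432 0.00878331 0.67418561 1.44251356]
```

```bash
python3 -m creep '[0,0,0,0,0,0,0, 0,0,0,0,0,0,0, 0,0,-0.06,0,0,0,0, 0,0,-0.11,0,0,0,0.5, 0,0,-0.11,0,0,0,1]'
python3 -c "
from h import *
for c in ('top','scene'):
    im,d=viewer.read_camera(c); W=cloud(c,d); z=W[...,2]; b=cv2.cvtColor(im,cv2.COLOR_BGR2HSV)
    m=((b[...,0]<8)|(b[...,0]>172))&(b[...,1]>140)&(abs(W[...,0]-460)<40)&(abs(W[...,1]-33)<40)
    q=W[m&(z>105)&(z<142)]; t=W[m&(abs(z-133)<4)]; print(c,len(q),q.min(0).round(1),q.max(0).round(1),len(t),t.mean(0) if len(t) else 0)
    if len(q)>10:
        from scipy.optimize import least_squares
        s=q[(z[m&(z>105)&(z<142)]<129)]
        if len(s)>10: print('side fit',least_squares(lambda p:np.hypot(s[:,0]-p[0],s[:,1]-p[1])-19,[459,33],loss='soft_l1').x)
    k=(z>20)&(z<85)&(abs(W[...,0]-460)<45)&(abs(W[...,1]-33)<45); s=W[k]
    if len(s)>10:
        print('body fit',len(s),least_squares(lambda p:np.hypot(s[:,0]-p[0],s[:,1]-p[1])-31,[459,33],loss='soft_l1').x)
goal([459.5,33.5,240],2.383); print(get_obs()['gripper_width'])"
```

```text
time: 9.75
tcp_pos: [314.2, 237.4, 259.5]
orientation: [-3.138, -0.015, 0.737]
wrist_force: [-0.0, -0.8, 0.1]
gripper_width: 76.9
grip_force: 0.0
top 157 [441.9  17.8 126.5] [475.3  48.8 139.2] 144 [458.63337535  32.62832121 132.62884226]
body fit 65 [458.31402988  32.95188873]
scene 169 [432.8  11.7 109. ] [474.1  48.8 134.1] 66 [454.65163983  32.24165237 130.94198442]
side fit [458.44538235  33.30579022]
body fit 546 [456.86725984  32.00199874]
shift [-0.027   0.2491  0.0148] turn [ 0.003 -0.01  -1.646] at [312.1 236.  256.2] [-3.137 -0.008  0.737]
85.47326150459624
```

```bash
python3 -m creep '[-0.005,0.05,0.003,0,0,-0.18,1, -0.01,0.1,0.006,0,0,-0.36,1, -0.015,0.145,0.009,0,0,-0.54,1, -0.02,0.19,0.012,0,0,-0.72,1, -0.027,0.245,0.014,0,0,-0.9,1]'
python3 -c "
from h import *
goal([458.2,32.8,235],2.383)"
```

```text
time: 10.48
tcp_pos: [452.7, 40.5, 239.0]
orientation: [-3.139, -0.008, 1.564]
wrist_force: [0.7, 0.3, 0.6]
gripper_width: 85.4
grip_force: 0.0
shift [-0.0077  0.0056  0.0039] turn [ 0.001 -0.008 -0.819] at [452.7  40.5 239. ] [-3.139 -0.008  1.564]
```

```bash
python3 -m creep '[-0.0077,0.0056,0.004,0,0,-0.18,1, -0.0077,0.0056,0.004,0,0,-0.36,1, -0.0077,0.0056,0.004,0,0,-0.54,1, -0.0077,0.0056,0.004,0,0,-0.72,1, -0.0077,0.0056,0.004,0,-0.008,-0.819,1]'
python3 -m creep '[0,0,0,0,0,0,1, 0,0,0,0,0,0,1]'
python3 -c "
from h import *
goal([458.2,32.8,130],2.383)"
```

```text
time: 11.1
tcp_pos: [457.5, 33.9, 234.9]
orientation: [3.141, 0.0, 2.381]
wrist_force: [0.3, -0.6, 0.5]
gripper_width: 85.2
grip_force: 0.0
time: 11.35
tcp_pos: [457.9, 34.2, 235.9]
orientation: [3.14, 0.001, 2.375]
wrist_force: [-1.0, 0.4, 0.3]
gripper_width: 85.5
grip_force: 0.0
shift [-0.001  -0.001   0.1059] turn [ 0.002  0.001 -0.008] at [457.9  34.2 235.9] [3.140e+00 1.000e-03 2.375e+00]
```

```bash
python3 -m creep '[-0.001,-0.001,0.04,0,0,-0.008,1, -0.001,-0.001,0.08,0,0,-0.008,1, -0.001,-0.001,0.1,0,0,-0.008,1, -0.001,-0.001,0.106,0,0,-0.008,1, -0.001,-0.001,0.106,0,0,-0.008,1]'
python3 -m creep '[0,0,0,0,0,0,1, 0,0,0,0,0,0,1]'
python3 -c "
from h import *
goal([458.2,32.8,130],2.383)"
```

```text
time: 11.98
tcp_pos: [458.9, 32.9, 130.7]
orientation: [3.139, 0.002, 2.384]
wrist_force: [1.1, -0.0, -0.9]
gripper_width: 85.6
grip_force: 0.0
time: 12.22
tcp_pos: [459.4, 33.0, 131.6]
orientation: [3.137, 0.004, 2.385]
wrist_force: [0.5, 0.0, 0.9]
gripper_width: 85.8
grip_force: 0.0
shift [ 0.0008 -0.0009  0.0016] turn [0.004 0.004 0.002] at [459.4  33.  131.6] [3.137 0.004 2.385]
```

```bash
python3 -m creep '[0,0,0.001,0,0,0,0.1, 0,0,0.001,0,0,0,-1, 0,0,0.001,0,0,0,-1, 0,0,0.001,0,0,0,-1, 0,0,0.001,0,0,0,-1]' 45
python3 -m creep '[0,0,0,0,0,0,-1, 0,0,-0.004,0,0,0,-1, 0,0,-0.009,0,0,0,-1, 0,0,-0.009,0,0,0,-1]'
python3 -c "
from h import *
p=cur()[0]; p[2]=139.5; goal(p,2.383); print(T(-120,-39))
a=cur()
for x in (-130,-75,12): print(x, np.r_[T(x,-39),139.5]); goal(np.r_[T(x,-39),139.5],2.383)"
```

```text
time: 12.85
tcp_pos: [458.9, 32.8, 130.1]
orientation: [3.139, 0.003, 2.385]
wrist_force: [-1.8, 0.3, 5.6]
gripper_width: 35.6
grip_force: 44.6
time: 13.35
tcp_pos: [459.0, 33.0, 139.1]
orientation: [3.138, 0.003, 2.385]
wrist_force: [0.4, 0.1, -2.6]
gripper_width: 35.8
grip_force: 45.3
shift [-0.      0.     -0.0004] turn [0.004 0.003 0.002] at [459.   33.  139.1] [3.138e+00 3.000e-03 2.385e+00]
[458.73510648 194.08634265]
-130 [451.85462167 186.82969543 139.5       ]
shift [ 0.1109  0.1069 -0.0003] turn [0.004 0.003 0.002] at [459.   33.  139.1] [3.138e+00 3.000e-03 2.385e+00]
-75 [489.69728811 226.74125513 139.5       ]
shift [ 1.108e-01  1.619e-01 -1.000e-04] turn [0.004 0.003 0.002] at [459.   33.  139.1] [3.138e+00 3.000e-03 2.385e+00]
12 [549.55750591 289.87408592 139.5       ]
shift [1.106e-01 2.489e-01 2.000e-04] turn [0.004 0.003 0.002] at [459.   33.  139.1] [3.138e+00 3.000e-03 2.385e+00]
```

```bash
python3 -m creep '[0.025,0.025,0,0,0,0,-1, 0.05,0.05,0,0,0,0,-1, 0.08,0.078,0,0,0,0,-1, 0.105,0.101,0,0,0,0,-1, 0.111,0.107,0,0,0,0,-1]'
python3 -m creep '[0,0,0,0,0,0,-1, 0,0,0,0,0,0,-1, 0,0,0,0,0,0,-1]'
python3 -c "
from h import *
goal(np.r_[T(-75,-39),139.5],2.383)
viewer.read_camera('top'); im,d=viewer.read_camera('top'); cv2.imwrite('pics/t2.png',cv2.resize(im[180:320,160:320],None,fx=4.5,fy=4.2))
for l in ('slot_mouth','catch_lip','gate_hinge','bottle_rack'): print(l,[(np.round(b['position'],1),round(b['score'],2)) for b in mark_of('top',l)][:2])"
```

```text
time: 13.98
tcp_pos: [451.4, 188.5, 138.7]
orientation: [3.138, 0.003, 2.387]
wrist_force: [-0.2, 0.4, -2.4]
gripper_width: 35.7
grip_force: 45.5
time: 14.35
tcp_pos: [451.6, 186.0, 138.8]
orientation: [3.139, 0.003, 2.383]
wrist_force: [0.5, 0.3, -1.4]
gripper_width: 35.8
grip_force: 45.5
shift [ 0.0004  0.0557 -0.0006] turn [0.003 0.003 0.   ] at [451.6 186.  138.8] [3.139e+00 3.000e-03 2.383e+00]
slot_mouth [(array([231.6, 228.9]), 0.66)]
catch_lip []
gate_hinge [(array([206.6, 281.1]), 0.58)]
bottle_rack []
```

View pics/t2.png

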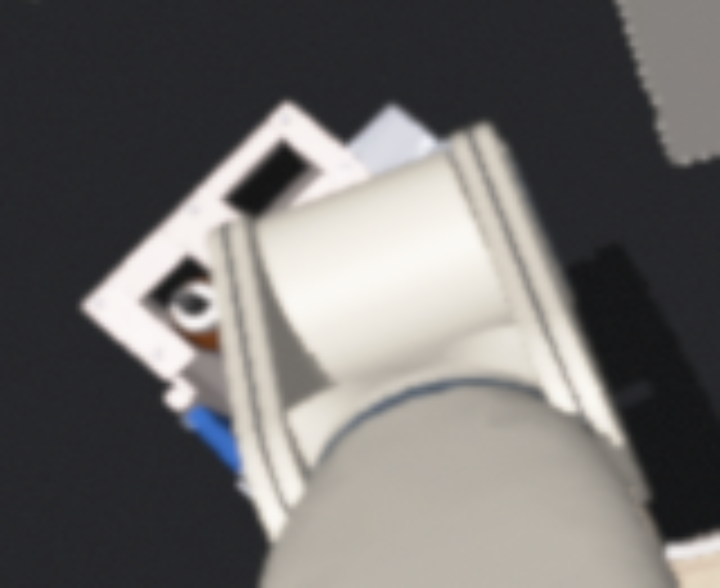

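The picture shows the rack with the gate open at crop (215,440). The right slot at (275,180) is clear and the dropper at (195,305) is untouched. I advance along the bay's centre line.

```bash
python3 -m creep '[0.0004,0.02,0,0,0,0,-1, 0.0004,0.04,0,0,0,0,-1, 0.0004,0.055,0,0,0,0,-1, 0.0004,0.06,0,0,0,0,-1, 0.0004,0.06,0,0,0,0,-1]'
python3 -c "
from h import *
goal(np.r_[T(-30,-39),139.5],2.383);goal(np.r_[T(12,-39),139.5],2.383)"
```

```text
time: 15.28
tcp_pos: [492.2, 230.7, 138.8]
orientation: [3.139, 0.002, 2.385]
wrist_force: [-0.5, -0.5, -2.5]
gripper_width: 35.7
grip_force: 45.6
shift [-0.001   0.0404 -0.0007] turn [0.002 0.002 0.002] at [492.2 230.7 138.8] [3.139e+00 2.000e-03 2.385e+00]
shift [-0.0011  0.0824 -0.0006] turn [0.002 0.002 0.002] at [492.2 230.7 138.8] [3.139e+00 2.000e-03 2.385e+00]
```

```bash
python3 -m creep '[-0.0005,0.01,0,0,0,0,-1, -0.001,0.02,0,0,0,0,-1, -0.001,0.03,0,0,0,0,-1, -0.001,0.04,0,0,0,0,-1, -0.001,0.045,0,0,0,0,-1]'
python3 -m creep '[0,0.006,0,0,0,0,-1, 0,0.012,0,0,0,0,-1, 0,0.018,0,0,0,0,-1]'
python3 -c "
from h import *
goal(np.r_[T(12,-39),139.5],2.383)"
```

```text
time: 15.9
tcp_pos: [524.7, 263.5, 139.1]
orientation: [3.138, 0.003, 2.385]
wrist_force: [0.3, -0.2, -2.1]
gripper_width: 35.7
grip_force: 45.6
time: 16.27
tcp_pos: [536.7, 276.2, 139.2]
orientation: [3.139, 0.003, 2.385]
wrist_force: [0.5, -0.4, -2.4]
gripper_width: 35.7
grip_force: 45.6
shift [ 0.0001  0.0188 -0.0003] turn [0.003 0.003 0.002] at [536.7 276.2 139.2] [3.139e+00 3.000e-03 2.385e+00]
```

```bash
python3 -m creep '[0,0.007,0,0,0,0,-1, 0,0.013,0,0,0,0,-1, 0,0.013,0,0,0,0,-1]'
python3 -m creep '[0,0,0.0015,0,0,0,-1, 0,0,0.003,0,0,0,-1, 0,0,0.003,0,0,0,-1]'
python3 -m creep '[0,0.002,0,0,0,0,-1, 0,0.004,0,0,0,0,-1, 0,0.004,0,0,0,0,-1]'
python3 -c "
from h import *
goal(np.r_[T(12,-39),136.5],2.383)"
```

```text
time: 16.65
tcp_pos: [545.8, 285.8, 139.2]
orientation: [3.138, 0.003, 2.385]
wrist_force: [-0.5, 1.1, -3.0]
gripper_width: 35.5
grip_force: 45.6
time: 17.02
tcp_pos: [545.4, 285.3, 136.3]
orientation: [3.139, 0.003, 2.385]
wrist_force: [0.1, -0.2, -1.3]
gripper_width: 35.6
grip_force: 45.8
time: 17.4
tcp_pos: [548.4, 288.6, 136.2]
orientation: [3.138, 0.003, 2.385]
wrist_force: [-1.1, 0.4, -1.6]
gripper_width: 35.8
grip_force: 45.8
shift [ 0.0001  0.0017 -0.0003] turn [0.004 0.003 0.002] at [548.4 288.6 136.2] [3.138e+00 3.000e-03 2.385e+00]
```

```bash
python3 -m creep '[0,0.001,0.0005,0,0,0,-1, 0,0.002,0.0005,0,0,0,-1, 0,0.002,0.0005,0,0,0,-1]'
python3 -m creep '[0,0.0015,0,0,0,0,-1, 0,0.0015,0,0,0,0,-1, 0,0.0015,0,0,0,0,-1]'
```

```text
time: 17.77
tcp_pos: [549.4, 289.5, 136.3]
orientation: [3.139, 0.003, 2.385]
wrist_force: [-2.8, -3.0, 6.2]
gripper_width: 35.4
grip_force: 46.5
time: 18.15
tcp_pos: [550.4, 290.5, 136.3]
orientation: [3.139, 0.003, 2.385]
wrist_force: [-2.8, -2.5, 5.5]
gripper_width: 35.7
grip_force: 46.5
```

```bash
python3 -m creep '[0,0.0015,0,0,0,0,-1, 0,0.0015,0,0,0,0,-1, 0,0.0015,0,0,0,0,-1]'
python3 -m creep '[0,0.0015,0,0,0,0,-1, 0,0.0015,0,0,0,0,-1, 0,0.0015,0,0,0,0,-1]'
```

```text
time: 18.52
tcp_pos: [550.5, 290.8, 136.3]
orientation: [-3.141, 0.002, 2.385]
wrist_force: [-5.6, -5.8, 9.7]
gripper_width: 35.5
grip_force: 46.9
time: 18.9
tcp_pos: [550.7, 290.9, 136.3]
orientation: [-3.139, 0.002, 2.385]
wrist_force: [-8.8, -10.3, 13.3]
gripper_width: 35.3
grip_force: 47.4
```

```bash
python3 -m creep '[0,-0.001,0,0,0,0,-1, 0,-0.0015,0,0,0,0,-1, 0,-0.0015,0,0,0,0,0.5, 0,-0.0015,0,0,0,0,0.5, 0,-0.0015,0,0,0,0,0.5]'
python3 -m creep '[0,0,0,0,0,0,0.5, 0,0,-0.03,0,0,0,0.5, 0,0,-0.08,0,0,0,0.5, 0,0,-0.13,0,0,0,0.5, 0,0,-0.14,0,0,0,0.5]'
python3 -c "
from h import *
goal([440,330,280],2.0)"
```

```text
time: 19.52
tcp_pos: [551.8, 292.2, 135.7]
orientation: [3.138, 0.003, 2.385]
wrist_force: [0.8, -0.0, 0.2]
gripper_width: 64.0
grip_force: 0.0
time: 20.15
tcp_pos: [552.7, 292.8, 279.9]
orientation: [3.132, 0.005, 2.385]
wrist_force: [0.7, -0.2, 0.4]
gripper_width: 64.0
grip_force: 0.0
shift [ 0.1075 -0.0504 -0.0011] turn [0.01  0.003 0.385] at [552.7 292.8 279.9] [3.132 0.005 2.385]
```

```bash
python3 -c "
from h import *
print(G(95,1.65,52)); goal(np.r_[G(95,1.65,52),230],RW-1.65+np.pi)"
python3 -m creep '[0.055,-0.06,0,0,0,0,0, 0.1,-0.1,0,0,0,0,-1, 0.14,-0.14,0,0,0,0,-1, 0.15,-0.155,0,0,0,0,-1, 0.15,-0.155,0,0,0,0,-1]'
python3 -c "
from h import *
goal(np.r_[G(95,1.65,52),230],RW-1.65+np.pi)
im,d=viewer.read_camera('top'); cv2.imwrite('pics/t3.png',cv2.resize(im[190:310,170:290],None,fx=5,fy=5))"
```

```text
[322.52527289 316.91314528]
shift [ 0.1842 -0.141   0.0476] turn [0.01  0.005 0.081] at [552.7 292.8 279.9] [3.132 0.005 2.385]
time: 20.78
tcp_pos: [333.7, 281.7, 274.3]
orientation: [3.14, 0.002, 2.386]
wrist_force: [-0.2, 0.6, -0.3]
gripper_width: 0.2
grip_force: 0.0
shift [0.0324 0.0179 0.0443] turn [0.002 0.002 0.083] at [333.7 281.7 274.3] [3.140e+00 2.000e-03 2.386e+00]
```

View pics/t3.png

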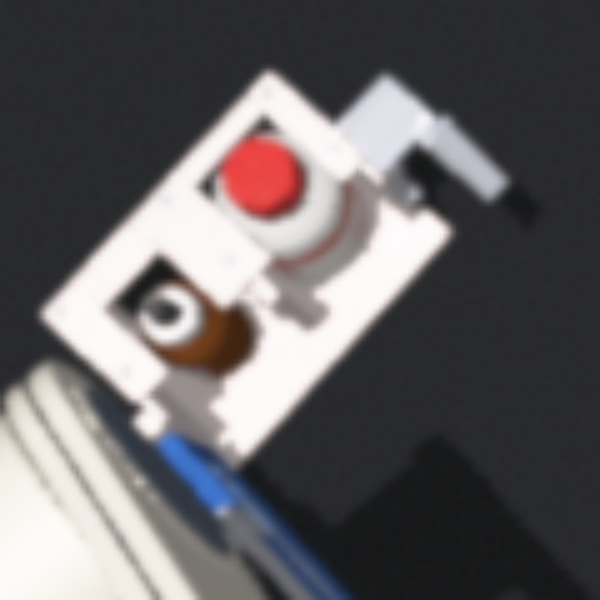

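The top view shows the bottle upright in the right bay with its cap at crop (262,175), at the back of the slot. The dropper is still at (170,312) and the gate stands open at the lower left. I measure how far back the cap stands.

```bash
python3 -c "
from h import *
im,d=viewer.read_camera('top'); W=cloud('top',d); b=cv2.cvtColor(im,cv2.COLOR_BGR2HSV)
m=((b[...,0]<8)|(b[...,0]>172))&(b[...,1]>140)&(abs(W[...,0]-550)<50)&(abs(W[...,1]-290)<50)&(abs(W[...,2]-139)<5)
q=W[m]; dx=q-[RX,RY,0]; c,s=np.cos(RW),np.sin(RW); X=dx@[c,s,0];Y=dx@[-s,c,0]; print(len(q),q.mean(0),X.mean(),X.min(),X.max(),Y.mean(),Y.min(),Y.max())"
python3 -m creep '[0.01,0.018,0.01,0,0,0.04,-1, 0.032,0.018,0.03,0,0,0.083,-1, 0.032,0.018,0.044,0,0,0.083,-1, 0.032,0.018,0.044,0,0,0.083,-1]'
python3 -c "
from h import *
goal(np.r_[G(95,1.65,52),109],RW-1.65+np.pi)"
```

```text
156 [549.92154937 288.78022629 138.85030905] 11.456704203809908 -5.954769725770723 28.45702346835708 -40.016801952863155 -56.565002558285 -24.485525840455033
time: 21.38
tcp_pos: [325.2, 316.7, 229.6]
orientation: [3.141, 0.003, 2.302]
wrist_force: [-0.2, -0.5, 0.7]
gripper_width: 0.1
grip_force: 0.0
shift [ 0.0023 -0.0019  0.1206] turn [ 0.001  0.003 -0.002] at [325.2 316.7 229.6] [3.141e+00 3.000e-03 2.302e+00]
```

```bash
python3 -m creep '[0.002,-0.002,0.04,0,0,0,-1, 0.002,-0.002,0.08,0,0,0,-1, 0.002,-0.002,0.11,0,0,0,-1, 0.002,-0.002,0.1206,0,0,0,-1]'
python3 -m creep '[-0.01,0,0,0,0,0,-1, -0.02,0,0,0,0,0,-1, -0.03,0,0,0,0,0,-1, -0.03,0,0,0,0,0,-1]'
python3 -c "
from h import *
def P(th,out=17,r=95): return np.r_[G(r,th,out),109],Ro.from_euler('xyz',[np.pi,0,RW-th+np.pi])
a=cur(); print(rel(a,P(1.65)))
for t in (1.5,1.35,1.2,1.05,.9): print(t,rel(a,P(t)))"
```

```text
time: 21.88
tcp_pos: [322.9, 316.9, 109.2]
orientation: [3.14, 0.003, 2.301]
wrist_force: [-0.8, 0.1, 0.6]
gripper_width: 0.2
grip_force: 0.0
time: 22.38
tcp_pos: [343.4, 294.8, 111.0]
orientation: [3.137, 0.002, 2.3]
wrist_force: [-0.3, -1.0, 1.0]
gripper_width: -0.1
grip_force: 0.0
[-0.0045, -0.0007, 0.002, 0.0046, 0.0025, -0.0035]
1.5 [-0.0189, -0.0021, 0.002, 0.0044, 0.0028, -0.1535]
1.35 [-0.0334, -0.0014, 0.002, 0.0042, 0.0032, -0.3035]
1.2 [-0.0476, 0.0015, 0.0021, 0.004, 0.0035, -0.4535]
1.05 [-0.0611, 0.0065, 0.0021, 0.0037, 0.0038, -0.6035]
0.9 [-0.0738, 0.0134, 0.0022, 0.0035, 0.0041, -0.7535]
```

```bash
python3 -m creep '[-0.019,-0.002,0.001,0,0,-0.153,-1, -0.0334,-0.0014,0.001,0,0,-0.303,-1, -0.0476,0.0015,0.001,0,0,-0.453,-1, -0.061,0.0065,0.001,0,0,-0.603,-1, -0.074,0.0134,0.001,0,0,-0.753,-1]'
python3 -c "
from h import *
def P(th,out=17,r=95): return np.r_[G(r,th,out),109],Ro.from_euler('xyz',[np.pi,0,RW-th+np.pi])
a=cur(); print(rel(a,P(.9)),get_obs()['joint_pos'])
for t in (.75,.63,.52,.43,.36): print(t,rel(a,P(t)))"
```

```text
time: 23.0
tcp_pos: [402.0, 248.7, 109.7]
orientation: [3.141, 0.004, 3.059]
wrist_force: [-0.5, 0.3, 0.0]
gripper_width: -0.5
grip_force: 0.0
[-0.0007, 0.0, 0.0007, 0.0007, 0.0036, 0.0058] [ 0.52981178  0.43068224  2.04992797 -0.00251697  0.65762839 -0.95679402]
0.75 [-0.0151, -0.0015, 0.0008, 0.0004, 0.0037, -0.1442]
0.63 [-0.0266, -0.0012, 0.0008, 0.0002, 0.0037, -0.2642]
0.52 [-0.0371, 0.0003, 0.0009, -0.0, 0.0037, -0.3742]
0.43 [-0.0456, 0.0024, 0.0009, -0.0002, 0.0037, -0.4642]
0.36 [-0.052, 0.0045, 0.0009, -0.0003, 0.0037, -0.5342]
```

```bash
python3 -m creep '[-0.015,-0.0015,0,0,0,-0.144,-1, -0.0266,-0.0012,0,0,0,-0.264,-1, -0.037,0.0003,0,0,0,-0.374,-1, -0.0456,0.0024,0,0,0,-0.464,-1, -0.052,0.0045,0,0,0,-0.534,-1]'
python3 -m creep '[0,0,0,0,0,0,-1]'
python3 -c "
from h import *
def P(th,out=17,r=95): return np.r_[G(r,th,out),109],Ro.from_euler('xyz',[np.pi,0,RW-th+np.pi])
a=cur(); print(rel(a,P(.36)),get_obs()['joint_pos'])
for t in (.3,.25,.2,.15,.1): print(t,rel(a,P(t)))
im,d=viewer.read_camera('top'); cv2.imwrite('pics/t4.png',cv2.resize(im[190:310,170:290],None,fx=5,fy=5))"
```

```text
time: 23.62
tcp_pos: [454.3, 249.0, 109.9]
orientation: [-3.14, 0.004, -2.692]
wrist_force: [-0.0, -0.1, -0.3]
gripper_width: -0.2
grip_force: 0.0
time: 23.75
tcp_pos: [454.5, 249.2, 110.0]
orientation: [-3.14, 0.005, -2.695]
wrist_force: [-0.0, 0.1, -0.2]
gripper_width: -0.0
grip_force: 0.0
[0.0005, -0.0, 0.001, -0.0014, 0.0046, -0.0058] [ 0.47930278  0.47888599  1.95236534 -0.00229902  0.70575666 -1.53597074]
0.3 [-0.0053, -0.0009, 0.001, -0.0015, 0.0046, -0.0658]
0.25 [-0.0101, -0.0013, 0.001, -0.0016, 0.0046, -0.1158]
0.2 [-0.0149, -0.0014, 0.0011, -0.0017, 0.0045, -0.1658]
0.15 [-0.0197, -0.0014, 0.0011, -0.0018, 0.0045, -0.2158]
0.1 [-0.0245, -0.0011, 0.0011, -0.0019, 0.0044, -0.2658]
```

View pics/t4.png

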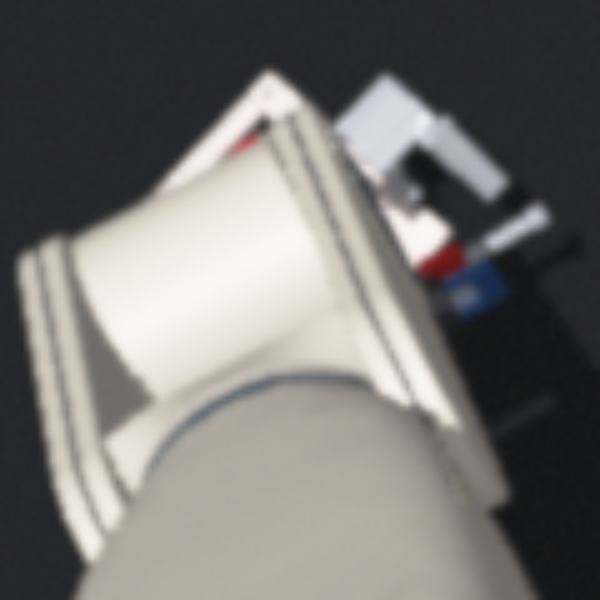

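The picture shows the gate moving with the hand. The red tab is at (440,260) and the bar tip at (540,215), just short of the catch ramp at (510,195). I keep pushing, more slowly.

```bash
python3 -m creep '[-0.0053,-0.001,0,0,0,-0.066,-1, -0.01,-0.0013,0,0,0,-0.116,-1, -0.015,-0.0014,0,0,0,-0.166,-1, -0.0197,-0.0014,0,0,0,-0.216,-1, -0.0245,-0.001,0,0,0,-0.266,-1]'
python3 -c "
from h import *
def P(th,out=17,r=95): return np.r_[G(r,th,out),109],Ro.from_euler('xyz',[np.pi,0,RW-th+np.pi])
a=cur(); print(rel(a,P(.1)),get_obs()['joint_pos'])
for t in (.06,.03,.0,-.02,-.04): print(t,rel(a,P(t)))"
```

```text
time: 24.42
tcp_pos: [475.5, 258.1, 109.7]
orientation: [-3.14, 0.001, -2.428]
wrist_force: [-1.4, -2.5, 0.7]
gripper_width: 0.0
grip_force: 0.0
[-0.0017, -0.0005, 0.0007, -0.0019, 0.0011, 0.0011] [ 0.47612373  0.50521954  1.90068118 -0.00244536  0.73417211 -1.80597928]
0.06 [-0.0055, -0.0011, 0.0007, -0.002, 0.0011, -0.0389]
0.03 [-0.0083, -0.0015, 0.0007, -0.002, 0.001, -0.0689]
0.0 [-0.0112, -0.0018, 0.0007, -0.002, 0.001, -0.0989]
-0.02 [-0.0132, -0.0019, 0.0007, -0.002, 0.001, -0.1189]
-0.04 [-0.0151, -0.002, 0.0007, -0.002, 0.001, -0.1389]
```

```bash
python3 -m creep '[-0.004,-0.001,0,0,0,-0.03,-1, -0.0075,-0.0015,0,0,0,-0.06,-1, -0.0105,-0.0018,0,0,0,-0.09,-1, -0.013,-0.0019,0,0,0,-0.11,-1, -0.015,-0.002,0,0,0,-0.13,-1]'
python3 -m creep '[0,0,0,0,0,0,-1]'
python3 -c "
from h import *
def P(th,out=17,r=95): return np.r_[G(r,th,out),109],Ro.from_euler('xyz',[np.pi,0,RW-th+np.pi])
a=cur(); print(rel(a,P(-.04)))"
```

```text
time: 25.05
tcp_pos: [487.0, 265.2, 108.9]
orientation: [-3.14, -0.003, -2.299]
wrist_force: [-9.7, -13.4, 4.2]
gripper_width: 0.1
grip_force: 0.0
time: 25.18
tcp_pos: [486.9, 265.1, 108.9]
orientation: [-3.14, -0.003, -2.299]
wrist_force: [-4.8, -7.3, 0.8]
gripper_width: -0.0
grip_force: 0.0
[-0.0019, -0.0001, -0.0001, -0.0012, -0.003, -0.0096]
```

```bash
python3 -m creep '[-0.001,0,0,0,0,0,-1, -0.002,0,0,0,0,0,-1, -0.002,0,0,0,0,0,-1]'
python3 -m creep '[-0.001,0,0,0,0,0,-1, -0.0015,0,0,0,0,0,-1, -0.0015,0,0,0,0,0,-1]'
```

```text
time: 25.55
tcp_pos: [487.0, 265.3, 108.8]
orientation: [-3.141, -0.007, -2.3]
wrist_force: [-9.6, -14.4, 6.3]
gripper_width: -0.2
grip_force: 0.0
time: 25.92
tcp_pos: [486.7, 265.7, 108.2]
orientation: [3.141, -0.009, -2.3]
wrist_force: [-11.7, -15.4, 4.5]
gripper_width: -0.2
grip_force: 0.0
```

```bash
python3 -c "
from h import *
for cam in ('scene','top'):
    im,d=viewer.read_camera(cam); W=cloud(cam,d); b=cv2.cvtColor(im,cv2.COLOR_BGR2HSV); dx=W-[RX,RY,0]; c,s=np.cos(RW),np.sin(RW); X=dx@[c,s,0];Y=dx@[-s,c,0]
    m=((b[...,0]<8)|(b[...,0]>172))&(b[...,1]>140)&(abs(Y+73)<25)&(abs(X+34)<25)&(W[...,2]>115)
    q=W[m]; print(cam,len(q), np.percentile(X[m],[5,50,95]) if len(q) else 0,np.percentile(Y[m],[5,50,95]) if len(q) else 0,np.percentile(q[:,2],[5,95]) if len(q) else 0)
    if cam=='scene': cv2.imwrite('pics/s3.png',cv2.resize(im[150:260,220:340],None,fx=6,fy=5))"
```

```text
scene 73 [-35.60240225 -29.98593404 -23.42124911] [-82.03288994 -72.79630582 -62.09172667] [125.41715014 152.73619561]
top 16 [-29.19026425 -28.5793339  -24.96971005] [-80.93046401 -77.72018949 -74.1986433 ] [137.46293626 159.82470382]
```

View pics/s3.png

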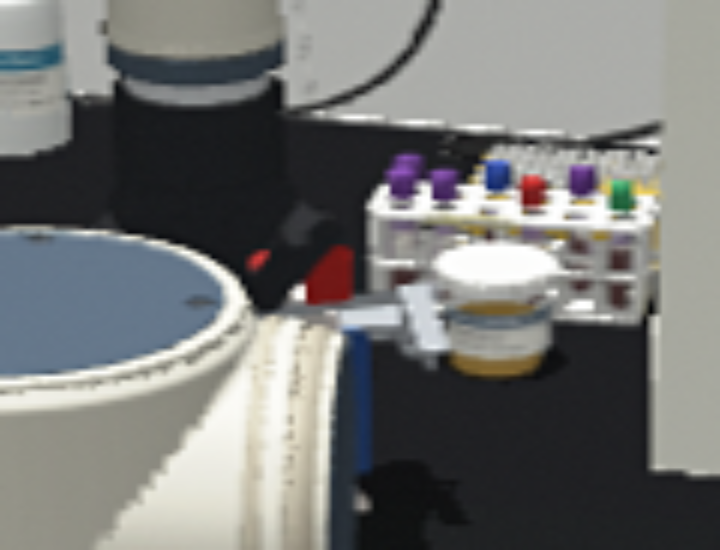

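The tab is back down at z 125–153 mm and pressed in 7.7 mm, so the gate is at its stop and the bar has dropped behind the lip (catch at crop (425,320)). I back the hand off gently and then check.

```bash
python3 -m creep '[0.004,0,0,0,0,0,-1, 0.008,0,0,0,0,0,-1, 0.014,0,0,0,0,0,-1, 0.025,0,0,0,0,0,-1, 0.04,0,0,0,0,0,-1]'
python3 -m creep '[0.03,0,0,0,0,0,-1, 0.04,0,-0.05,0,0,0,-1, 0.04,0,-0.1,0,0,0,-1, 0.04,0,-0.14,0,0,0,-1, 0.04,0,-0.14,0,0,0,-1]'
python3 -m creep '[0.04,0.04,0,0,0,0,-1, 0.05,0.09,0,0,0,0,-1, 0.05,0.1,0,0,0,0,-1]'
python3 -c "
from h import *
o=get_obs(); print(o['tcp_pos'],o['orientation'])
for cam in ('scene','top'):
    im,d=viewer.read_camera(cam); W=cloud(cam,d); b=cv2.cvtColor(im,cv2.COLOR_BGR2HSV); dx=W-[RX,RY,0]; c,s=np.cos(RW),np.sin(RW); X=dx@[c,s,0];Y=dx@[-s,c,0]
    red=((b[...,0]<8)|(b[...,0]>172))&(b[...,1]>140)
    for n,m in (('tab',red&(abs(Y+73)<25)&(abs(X+36)<20)&(W[...,2]>115)),('cap',red&(abs(Y+39)<25)&(abs(X-12)<22)&(abs(W[...,2]-139)<5))):
        print(cam,n,m.sum(), *[np.percentile(v[m],[5,50,95]).round(1) for v in (X,Y,W[...,2]) if m.any()])
    if cam=='top': cv2.imwrite('pics/t5.png',cv2.resize(im[190:310,170:290],None,fx=5,fy=5))"
```

```text
time: 26.65
tcp_pos: [465.0, 239.5, 110.1]
orientation: [-3.138, 0.004, -2.298]
wrist_force: [-0.8, 0.6, -1.1]
gripper_width: 0.2
grip_force: 0.0
time: 27.28
tcp_pos: [439.3, 210.2, 252.9]
orientation: [-3.136, 0.01, -2.299]
wrist_force: [-1.2, -0.7, -0.4]
gripper_width: 0.0
grip_force: 0.0
time: 27.65
tcp_pos: [326.9, 238.5, 248.1]
orientation: [-3.14, 0.001, -2.297]
wrist_force: [0.8, 0.1, 0.1]
gripper_width: -0.1
grip_force: 0.0
[326.90082848 238.51910444 248.08672941] [-3.13962348e+00  6.93577096e-04 -2.29672424e+00]
scene tab 85 [-45.4 -38.1 -31.9] [-82.8 -72.5 -62.8] [127.2 140.4 154.9]
scene cap 45 [-8.1  9.8 24.6] [-51.9 -40.5 -29.3] [134.5 137.  139.5]
top tab 42 [-37.9 -36.6 -31.3] [-80.9 -72.4 -65.4] [132.6 153.5 158.8]
top cap 160 [-3.1 11.1 26.9] [-53.  -40.1 -26.5] [134.8 138.9 142.8]
```

View pics/t5.png

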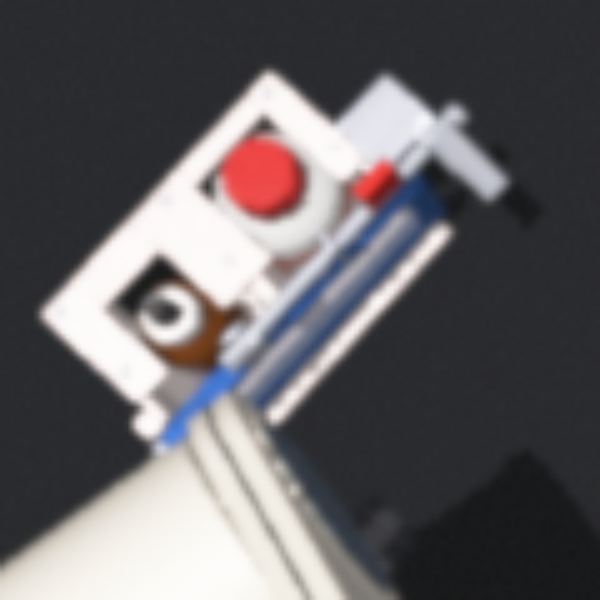

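The gate is latched: the tab is back at its starting place, the bar tip is behind the lip at (455,112), and the cap at (262,177) is still at the back of the bay. The hand is clear, so I hand in.

```bash
python3 -c "
from h import *
print(get_obs()['time'], ctrl.job_done())"
```

```text
the job is handed in; nothing more can be done
27.75 None
```

The red-capped bottle stands upright in the right bay, at the stop to within about 1 mm by camera; the gate is shut with the bar behind its hook, the dropper bottle and orange-lidded cup were not touched, and the job was handed in at 27.75 s (no verdict was returned).

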